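Fit the missing corner post of a stacking drying tray

ROBOT

A 6-joint arm with a two-finger parallel gripper is mounted at the origin on a cart in front of the work surface, level with it; the furniture and walls round the work are solid. World frame = base frame: x ahead of the robot, y to its left, z up, the work surface at z = 0. Lengths are in m, angles in rad, forces in N, time in s.
With the tool pointing down it reaches from about 0.25 to 0.775 m from the base axis. Payload 4 kg.
Tool frame: the origin (TCP) lies between the finger pads; the fingertips stand 14 mm ahead of it and the grasp point (between the pads) lies 5 mm behind it (nose_length is the distance from the TCP to the fingertips, in m); z points along the fingers, y is the line along which they close (so a half turn about z gives the same grasp; the last joint's range is limited). The gripper opens to 94 mm and grips with 3 to 60 N. Pads are 16 mm wide; open, the fingers measure 119 mm over their backs; the gripper's body (75 mm by 177 mm) begins 78 mm behind the grasp point.
Start: joints at [-1.317, 0.087, 1.371, -0, 1.684, -0.103], TCP at [0.192, -0.515, 0.22] pointing down, gripper open.
Joint ranges: [-3.1, 3.1], [-0.76, 2.03], [0.27, 2.55], [-1.08, 4.22], [0.17, 2.65], [-2.57, 2.57]. Speed limits (rad/s): [2.79, 2.79, 3.14, 3.14, 3.14, 3.14].

INTERFACE

Orientations are given as [roll, pitch, yaw] about the fixed x, y, z axes, in that order (R = Rz(yaw) Ry(pitch) Rx(roll)).
In Python, from bench import * gives the robot as it stands.
- The arm moves only by the tool move_arm, never from a script. Its argument "steps" is one flat list of numbers, 7 for each row, row after row: the turn, a rotation vector about the world's x, y, z in rad, then the shift along the world's x, y, z in m, then the opening, from 0 (shut) to 1 (fully open). A call has 1 to 12 rows; each row is the pose to reach, as a shift and turn from the pose commanded when the call began; what a row does not reach only later rows make up. A row lasts 1/10 s, in which the tool goes at most 50 mm and 8.59 degrees, less where a joint would pass 70% of its speed; a pose out of reach is approached as far as the arm can. A call with a gripper value outside its range is refused whole. The fingers move at their own pace and stop on an object; the grip force is fixed at half the most. Time passes only in rows, so rows that repeat a pose let the fingers close. It gives the time, the measured TCP pose, the force, the opening and the grip force at its end, in the units of the state.
- get_obs(): the state, without advancing time (a new reading comes with each control period).
- snapshot(name): name is "side" or "top"; returns (picture, depth): 384x512x3 uint8, red, green, blue; 384x512 float32, m along the optical axis (not along the pixel's ray), 0 where there is no reading.
- camera_model(name): a dict with "fx", "fy", "cx", "cy" (pixels), "k1" (the pictures are not rectified: a ray, as slopes to the right and down, at radius r is drawn at 1 + k1 r^2 times it, then the intrinsics apply), "rvec" (rotation vector, rad) and "tvec" (3), from world to camera coordinates, as OpenCV has them. Camera axes: x right, y down, z forward; pixel columns grow to the right and rows downward; lengths in m; the calibration is good to about 2 mm. A picture is of the moment at which its call begins. camera_model takes no time and is no camera call.
- close_job(): hands the job in; it is judged then, once.
Trained networks look in the newest picture that a camera, given by its name, has taken for a name from the list of things; names that differ only in an ending like _2 or _b are one class to them, and where a whole thing is asked for, a point or a joint stands for the part that bears it (a point fixed in the world has none). Each returns a list of dicts, best first, with "score" (0 to 1); they miss things now and then, are a little off and sometimes report something else, mostly with a low value. They report only what shows in the picture. A call takes as long as a camera call. They do not tell look-alikes from the thing itself.
- silhouettes(camera, target): "pixels" (384x512 bool, what is visible of it) and "uv" ([column, row] in pixels, amid what is visible of it).
- spot_point(camera, target): "uv" ([column, row] in pixels: a listed point, or the origin of a listed thing).
The state is a dict: "time": time; "joint_positions": joint angles; "qvel": joint speeds; "joint_torque": joint torques, N m; "tool_pos": TCP position; "ee_rot": TCP orientation; "wrist_force": force on the tool from outside, world axes, zero at the start; "wrist_torque": the same for the moment, N m; "width": finger opening in m; "finger_force": force on a finger pad.
Only numpy, scipy, OpenCV 4.12 (cv2) and the standard library are available. Lean on these libraries where they do the work, as an engineer would, in place of code of your own. Each camera call takes 0.05 s, during which the arm holds its last target. There are 200 camera calls.

TASK

The stacking print-drying tray still lacks the post in its far left corner. Of the two loose posts only one has a socket wide enough: try them on the dowel gauge until you have the one that slides all the way down over it, then set that post in the empty corner, foot on the tray floor, and press it squarely against both walls as one does while glue takes. Finish while still gripping it and pressing it against both walls; leave the tight post standing on the bench, and do not disturb the other things.

Things in the scene. Friction and masses are not known exactly. Their poses are not given: they have to be found in the camera images.
- post_a: One of two loose wooden posts that look alike, standing on the bench left of the gauge. Smooth body 40 x 40 x 84 mm with an 18 mm dowel, 24 mm tall, on top; 90 g. A blind socket, 25 mm deep, in the middle of the underside: 20.5 mm wide in one post, 14 mm (tight, misdrilled) in the other; not visible from above. Origin: centre of the underside; z up, x and y square to the faces.
- post_b: The other loose post, outwardly the same as post_a, same origin and axes; either of the two may be the tight one. To set a post in the tray's corner, grip its body with the fingertips more than 40 mm above its foot (e.g. pads centred 66 mm above the foot), so that the fingers clear the tray walls.
- gauge: Plywood offcut 92 (x) x 70 (y) x 15 mm, screwed to the bench, with an upright dowel in its middle, 18 mm across, 24 mm tall (end 39 mm above the bench, chamfered 1.5 mm). Origin: centre of the underside, below the dowel; z up. A post that fits slides down till its foot is 15 mm above the bench; a tight one stops at about 39 mm.
- tray: Shallow smooth plywood tray, 200 (x) x 180 (y) mm, 12 mm walls, on a black mat, fixed. Floor 8 mm, wall tops 44 mm above the bench. Origin: centre, at bench height; x from the near wall (finger notch) to the far wall, y left. Posts like the loose ones are glued in at x, y = -68, 58; -68, -58; 68, -58 mm; the corner at +x, +y is empty, with a 24 mm hole in the floor that the post covers.
- back_wall: The tray's far wall (part of the tray, same origin and axes as the tray): its inner face is at x = +88 mm.
- left_wall: The tray's left wall (part of the tray, same origin and axes as the tray): its inner face is at y = +78 mm.
- corner (a point): The inside corner where far and left wall meet, on the tray floor: x, y, z = 88, 78, 8 mm in the tray's frame; axes as the tray's. A post pushed home there has its origin at x = -20, y = -20, z = 0 mm from this point.
- gauge_seat (a point): Centre of the dowel's root on the gauge's plywood top, 15 mm above the bench; axes as the gauge's.
- glue: White squeeze bottle with orange nozzle standing behind the tray, 186 mm tall, 53 mm wide; a bystander. Origin: centre of its underside.
- tape: Roll of masking tape lying flat, 104 mm across, 25 mm high; a bystander. Origin: centre of its underside.
- pencil: Green pencil lying on the bench, 117 mm long, 7 mm thick; a bystander. Origin: below its middle.
- scissors: Pair of blue-handled scissors lying at the right, 199 mm long, 9 mm thick; a bystander. Origin: below its middle.
Mind the look-alikes: they are no part of the job. Leave any turquoise look-alike of the post_a alone.

How it is judged:
By the outcome, as a careful person would: the job done as asked, in the order asked, and still so for the second after the job is handed in, while the arm keeps its last pose, push and grip.
It also fails if it takes over 72 s, if anything falls off the work surface, if the arm or the gripper's body presses on something with over 40 N, if the wrist force passes 120 N, or if a joint passes its speed limit or range.

## Working session

There is one attempt and no reset: what is moved stays moved. The work goes in short steps, Python scripts to look and compute and a tool call to move; the robot and the scene stay as the last step left them, time stands still between calls to the robot, and variables do not carry over. Pictures are saved under pics/ and viewed, at most 10 in all, crops included, and the job is handed in when it is done.

Besides the shell and the picture viewer there is one more tool, called as name(argument=value, ...) on one line, values as JSON. move_arm: Moves the arm, as the interface text tells. Its arguments: {"type":"object","properties":{"steps":{"type":"array"}},"required":["steps"]}

```bash
ls; mkdir -p pics
cat > h.py <<'E'
from bench import *
import numpy as np, cv2
def und(m,uv):
    x=np.array([(uv[0]-m['cx'])/m['fx'],(uv[1]-m['cy'])/m['fy']]);y=x.copy()
    for _ in range(20): y=x/(1+m['k1']*(y@y))
    return y
def RT(m): return cv2.Rodrigues(np.array(m['rvec'],float))[0],np.array(m['tvec'],float)
def onz(m,uv,z):
    R,t=RT(m);d=R.T@np.append(und(m,uv),1);c=-R.T@t
    return c+d*(z-c[2])/d[2]
def cloud(m,D):
    v,u=np.mgrid[0:384,0:512];x=np.stack([(u-m['cx'])/m['fx'],(v-m['cy'])/m['fy']],-1);y=x.copy()
    for _ in range(20): y=x/(1+m['k1']*(y**2).sum(-1,keepdims=True))
    P=np.concatenate([y,np.ones_like(y[...,:1])],-1)*D[...,None]
    R,t=RT(m);W=(P-t)@R; W[D<=0]=np.nan
    return W
def proj(m,p):
    R,t=RT(m);c=R@np.array(p)+t;s=c[:2]/c[2];s=s*(1+m['k1']*(s@s));return s*[m['fx'],m['fy']]+[m['cx'],m['cy']]
E
python3 - <<'E'
from h import *
for n in('top','side'):
    p,d=snapshot(n);cv2.imwrite(f'pics/{n}0.png',cv2.resize(p[...,::-1],(768,576)));np.save(f'{n}0.npy',d);m=camera_model(n)
    R,t=RT(m);print(n,m['fx'],m['k1'],-R.T@t,(d>0).mean())
    for k in('post_a','gauge','tray','glue'):
        print(k,[(round(s['score'],2),np.round(s['uv']),s['pixels'].sum()) for s in silhouettes(n,k)])
    for k in('post_a','gauge_seat','corner','tray','gauge'):
        print(k,[(round(s['score'],2),np.round(s['uv'],1)) for s in spot_point(n,k)])
print(get_obs())
E
```

```text
pics
top 491.95937703021093 -0.04001999558991837 [0.41414523 0.03399324 1.45968752] 0.9959055582682291
post_a [(0.75, array([182., 248.]), np.int64(243)), (0.71, array([277., 144.]), np.int64(321)), (0.63, array([114., 252.]), np.int64(345))]
gauge [(0.64, array([227., 243.]), np.int64(823))]
tray [(0.75, array([300., 222.]), np.int64(4722))]
glue [(0.81, array([279., 145.]), np.int64(311))]
post_a [(0.83, array([117.5, 253. ])), (0.58, array([145.9, 231.3])), (0.51, array([187.1, 248.8]))]
gauge_seat [(0.7, array([228.4, 241.8]))]
corner [(0.59, array([280.2, 183.7]))]
tray [(0.76, array([298., 219.]))]
gauge [(0.56, array([227.7, 242. ]))]
side 454.8239425335335 0.06305854243564667 [0.60507353 1.49827588 0.8466613 ] 0.9625752766927084
post_a [(0.76, array([310., 251.]), np.int64(441)), (0.74, array([278., 245.]), np.int64(463)), (0.7, array([298., 221.]), np.int64(481)), (0.19, array([261., 188.]), np.int64(494))]
gauge [(0.48, array([281., 207.]), np.int64(251))]
tray [(0.96, array([264., 179.]), np.int64(1962))]
glue [(0.8, array([211., 174.]), np.int64(421))]
post_a [(0.89, arra
[... 261 characters left out ...]
3]))]
{'time': 1.0, 'joint_positions': array([-1.31708715e+00,  8.71894609e-02,  1.37069964e+00,  1.16325942e-05,
        1.68362957e+00, -1.03088416e-01]), 'qvel': array([-0.00146795, -0.00076863, -0.00090825,  0.00099543,  0.00030923,
        0.00096688]), 'joint_torque': array([ 2.15829041e-04, -3.40051782e+01, -3.02606213e+01,  7.15693901e-02,
        2.36479018e-02,  7.82506987e-06]), 'tool_pos': array([ 0.19210852, -0.51536601,  0.21951182]), 'ee_rot': array([ 3.14151787e+00, -3.88373477e-06,  3.56798899e-01]), 'wrist_force': array([-0.63461663,  0.29565866, -0.32888767]), 'wrist_torque': array([ 0.09391563,  0.02485112, -0.00376064]), 'finger_force': 0.0, 'width': 0.09372229246472771}
```

View pics/top0.png

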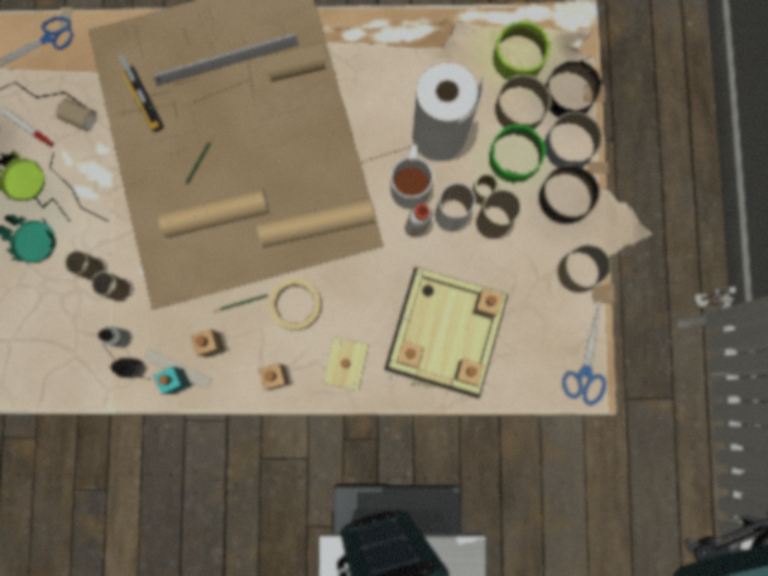

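View pics/side0.png

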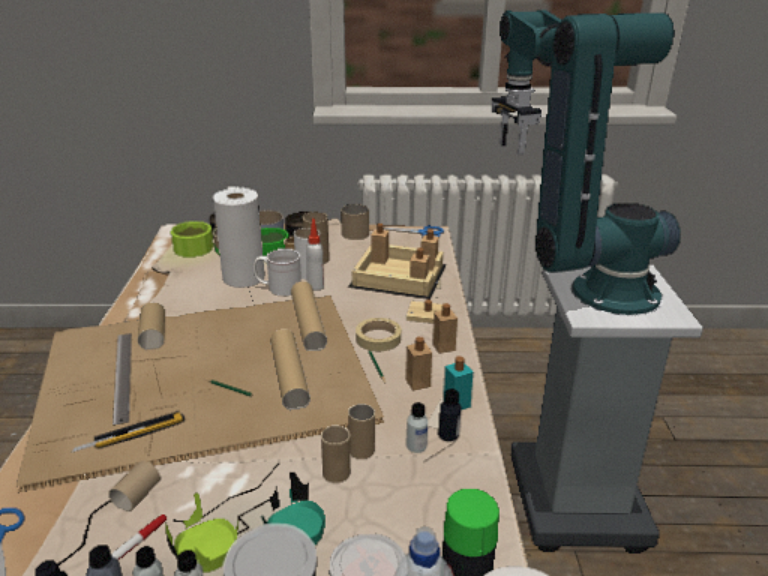

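The top view (in 768x576 pixels) shows loose posts at (206,342) and (273,376), and the turquoise look-alike at (170,380). The gauge dowel is at (346,362), and the tray is near (447,330) with its hole at (428,291). The side view shows the posts at (419,365) and (445,330).

```bash
cat > meas.py <<'E'
from h import *
mods={n:camera_model(n) for n in('top','side')}
D={n:[snapshot(n)[1] for _ in range(5)] for n in mods}
C={n:cloud(mods[n],np.median(D[n],0)).reshape(-1,3) for n in mods}
np.savez('c0.npz',**C)
g={'p1':onz(mods['top'],(206/1.5,342/1.5),.1),'p2':onz(mods['top'],(273/1.5,376/1.5),.1),'gauge':onz(mods['top'],(346/1.5,362/1.5),.03),'tray':onz(mods['top'],(447/1.5,330/1.5),.03)}
print({k:v.round(3) for k,v in g.items()})
for n,c in C.items():
    for k,(lo,hi) in {'p1':(.07,.093),'p2':(.07,.093),'p1d':(.098,.12),'p2d':(.098,.12),'gauge':(.008,.022),'gauged':(.03,.05)}.items():
        q=c[(np.linalg.norm(c[:,:2]-g[k[:5] if k[0]=='g' else k[:2]][:2],axis=1)<.06)&(c[:,2]>lo)&(c[:,2]<hi)]
        if len(q)<3: print(n,k,len(q));continue
        r=cv2.minAreaRect((q[:,:2]*1000).astype(np.float32))
        print(n,k,len(q),'mean',(q.mean(0)*1000).round(1),'rect',np.round(r[0],1),np.round(r[1],1),round(r[2],1))
    b=c[(np.abs(c[:,2])<.012)&(c[:,0]>.2)&(c[:,0]<.9)&(abs(c[:,1])<.4)];print(n,'bench z',np.nanmedian(b[:,2]))
    q=c[(np.linalg.norm(c[:,:2]-g['tray'][:2],axis=1)<.17)&(c[:,2]>.03)&(c[:,2]<.055)];r=cv2.minAreaRect((q[:,:2]*1000).astype(np.float32));print('tray',len(q),r,np.median(q[:,2]))
E
python3 meas.py
```

```text
{'p1': array([0.513, 0.365, 0.1  ]), 'p2': array([0.45 , 0.239, 0.1  ]), 'gauge': array([0.479, 0.109, 0.03 ]), 'tray': array([ 0.541, -0.087,  0.03 ])}
top p1 177 mean [515.1 373.8  82.5] rect [515.6 376.5] [39.5 40.9] 19.0
top p2 177 mean [452.1 244.6  83. ] rect [452.1 246.2] [39.8 40. ] 16.3
top p1d 36 mean [516.  376.2 106.3] rect [516.3 376.3] [14.1 16.4] 0.5
top p2d 37 mean [451.8 246.5 106.6] rect [451.8 246.5] [15.6 15.6] 44.3
top gauge 721 mean [478.4 111.3  14.1] rect [478.8 111.6] [70.1 91.9] 77.7
top gauged 30 mean [478.7 111.3  38.1] rect [478.3 111.6] [14.6 14.6] 90.0
top bench z -0.00078470754199101
tray 926 ((531.4769897460938, -83.87035369873047), (180.22921752929688, 223.0701446533203), 73.3624038696289) 0.042786720489100344
side p1 145 mean [518.6 385.6  80.5] rect [518.4 378. ] [40.2 40.7] 17.8
side p2 119 mean [455.4 255.5  80.3] rect [454.7 248.3] [39.9 42.4] 15.5
side p1d 28 mean [517.7 380.3 103.7] rect [517.3 377.8] [15.2 15. ] 89.5
side p2d 23 mean [454.7 250.  103.2] rect [454.6 248.7] [15.9 14.3] 30.6
side gauge 196 mean [493.7 114.4  12.7] rect [490.1 110.8] [74.  75.4] 74.0
side gauged 15 mean [481.2 115.5  35.7] rect [481.8 113.9] [13.7 13.5] 48.0
side bench z -0.0017990435260812655
tray 544 ((535.0699462890625, -82.28897094726562), (185.75315856933594, 220.30569458007812), 73.69682312011719) 0.040380351740747084
```

```bash
cat > tray.py <<'E'
from h import *
from scipy.optimize import least_squares
C=np.load('c0.npz')
for n in C:
    c=C[n];q=c[(np.linalg.norm(c[:,:2]-[.54,-.087],axis=1)<.15)&(c[:,2]>.036)&(c[:,2]<.048)][:,:2]*1000
    def f(p,full=False):
        a=p[2];d=q-p[:2];X=abs(d[:,0]*np.cos(a)+d[:,1]*np.sin(a));Y=abs(-d[:,0]*np.sin(a)+d[:,1]*np.cos(a))
        out=np.maximum(X-100,Y-90);inn=np.minimum(88-X,78-Y)
        return np.maximum(np.maximum(out,inn),0)
    r=least_squares(f,[537,-85,-.27],loss='soft_l1',f_scale=1,x_scale=[1,1,.01]);r=least_squares(f,r.x,loss='cauchy',f_scale=.5,x_scale=[1,1,.01])
    x,y,a=r.x;ca,sa=np.cos(a),np.sin(a)
    print(n,len(q),x.round(1),y.round(1),np.degrees(a).round(2),'in',np.mean(f(r.x)<1),'target',(x+68*ca-58*sa).round(1),(y+68*sa+58*ca).round(1))
    g=c[(np.linalg.norm(c[:,:2]-[.75,-.03],axis=1)<.2)&(c[:,2]>.12)&(c[:,2]<.21)];print('tall things',len(g),g.min(0),g.max(0))
    g=c[(np.linalg.norm(c[:,:2]-[.75,-.03],axis=1)<.15)&(c[:,2]>.155)&(c[:,2]<.2)];print(g.mean(0),g.min(0),g.max(0))
E
python3 tray.py
```

```text
top 867 542.2 -87.0 -16.63 in 0.9734717416378316 target 623.9 -50.9
tall things 642 [ 0.72927943 -0.21853111  0.120014  ] [ 0.94980302 -0.01812397  0.20994179]
[ 0.8553311  -0.05521378  0.1746999 ] [ 0.7476829  -0.07900077  0.15525567] [ 0.89876887 -0.02760591  0.19994078]
side 349 545.3 -85.1 -15.86 in 0.7736389684813754 target 626.5 -47.9
tall things 537 [ 0.7356433  -0.2194825   0.12002808] [ 0.94981407 -0.01542763  0.20983889]
[ 0.80689713 -0.04103098  0.1707189 ] [ 0.75112676 -0.06882807  0.15574096] [ 0.89783488 -0.02359126  0.19708976]
```

move_arm(steps=[0,0,0,0.0155,0.0453,0,0.9,0,0,0,0.031,0.0906,0,0.9,0,0,0,0.0465,0.1359,0,0.9,0,0,0,0.062,0.1812,0,0.9,0,0,0,0.0775,0.2265,0,0.9,0,0,0,0.093,0.2718,0,0.9,0,0,0,0.1085,0.3171,0,0.9,0,0,0,0.124,0.3624,0,0.9,0,0,-0.02,0.1395,0.4077,0,0.9,0,0,-0.04,0.155,0.453,0,0.9,0,0,-0.06,0.1705,0.4983,0,0.9,0,0,-0.077,0.186,0.5436,0,0.9])

```text
time: 2.7
tool_pos: [0.3783, 0.0302, 0.22]
ee_rot: [3.141, -0.002, 0.279]
wrist_force: [1.6, -0.1, 1.1]
width: 0.0847
finger_force: 0.0
```

move_arm(steps=[0,0,0,0.015,0.044,0,0.8,0,0,0,0.03,0.088,0,0.8,0,0,0,0.045,0.132,0,0.8,0,0,0,0.06,0.176,0,0.8,0,0,0,0.075,0.219,0,0.8,0,0,0,0.075,0.219,0,0.8,0,0,0,0.075,0.219,-0.045,0.8,0,0,0,0.075,0.219,-0.09,0.8,0,0,0,0.075,0.219,-0.13,0.8,0,0,0,0.075,0.219,-0.159,0.8,0,0,0,0.075,0.219,-0.159,0.8])

```text
time: 3.8
tool_pos: [0.4493, 0.2449, 0.0556]
ee_rot: [3.14, 0.011, 0.279]
wrist_force: [-1.1, 0.2, -0.3]
width: 0.0749
finger_force: 0.0
```

move_arm(steps=[0,0,0,0,0,0,0.3,0,0,0,0,0,0,0.3,0,0,0,0,0,0,0.3,0,0,0,0,0,0,0.3,0,0,0,0,0,0,0.3,0,0,0,0,0,0,0.3])

```text
time: 4.4
tool_pos: [0.4539, 0.2474, 0.0617]
ee_rot: [3.141, -0.002, 0.28]
wrist_force: [-0.3, -0.7, 4.0]
width: 0.0395
finger_force: 30.0
```

move_arm(steps=[0,0,0,0,0,0.03,0.3,0,0,0,0,0,0.06,0.3,0,0,0,0.007,-0.034,0.06,0.3,0,0,0,0.014,-0.068,0.06,0.3,0,0,0,0.021,-0.102,0.06,0.3,0,0,0,0.027,-0.135,0.06,0.3,0,0,0,0.027,-0.135,0.06,0.3,0,0,0,0.027,-0.135,0.06,0.3,0,0,0,0.027,-0.135,0.06,0.3])

```text
time: 5.3
tool_pos: [0.4798, 0.113, 0.1202]
ee_rot: [-3.141, 0.001, 0.281]
wrist_force: [0.0, -0.2, -1.0]
width: 0.0396
finger_force: 30.0
```

```bash
cat > held.py <<'E'
from h import *
import sys
o=get_obs();tp=o['tool_pos'];print('t',o['time'],'tcp',(tp*1000).round(1),'rot',np.round(o['ee_rot'],3),'F',o['wrist_force'].round(1))
for n in('top','side'):
    D=[snapshot(n) for _ in range(3)];c=cloud(camera_model(n),np.median([d[1] for d in D],0)).reshape(-1,3)
    b=c[np.linalg.norm(c[:,:2]-tp[:2],axis=1)<.05]
    q=b[(np.linalg.norm(b[:,:2]-tp[:2],axis=1)<.028*1.1)&(b[:,2]<tp[2]-.02)&(b[:,2]>tp[2]-.058)]
    if len(q)>8:
        r=cv2.minAreaRect((q[:,:2]*1000).astype(np.float32));print(n,'body',len(q),(q.min(0)*1000).round(1),(q.max(0)*1000).round(1),np.round(r[0],1),np.round(r[1],1),round(r[2],1))
    im=D[0][0];uv=proj(camera_model(n),tp-[0,0,.04]);h,w=60,80
    y0=int(np.clip(uv[1]-h,0,384-2*h));x0=int(np.clip(uv[0]-w,0,512-2*w));print('crop',x0,y0)
    cv2.imwrite(f'pics/{n}_{sys.argv[1]}.png',cv2.resize(im[y0:y0+2*h,x0:x0+2*w,::-1],None,fx=5,fy=5,interpolation=cv2.INTER_CUBIC))
E
python3 held.py g1
```

```text
t 5.3 tcp [479.8 113.  120.2] rot [-3.141e+00  1.000e-03  2.810e-01] F [ 0.  -0.2 -1. ]
crop 148 180
side body 144 [454.9  98.4  62.4] [503.3 140.7  99.9] [485.9 126. ] [31.2 56.5] 60.1
crop 205 129
```

View pics/side_g1.png

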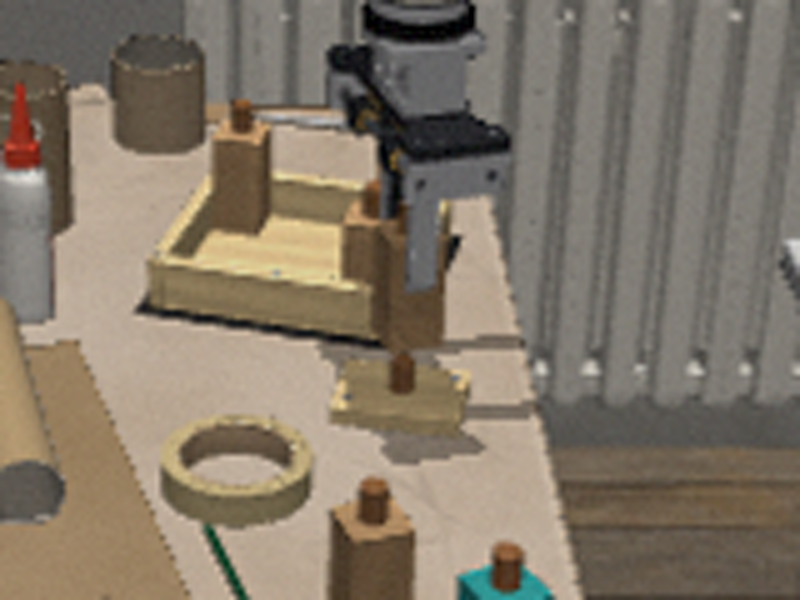

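The side crop shows the held post's body at columns 380–445 with its foot near row 348, above the gauge dowel at (402,370). It looks slightly off toward −x, so I'll measure the edges.

```bash
cat > al.py <<'E'
from h import *
from itertools import product
m=camera_model('side');o=get_obs();tp=o['tool_pos']
im=np.mean([snapshot('side')[0] for _ in range(4)],0)
hull=lambda rows,half,c,yaw,z: None
def edges(row,a,b):
    p=im[row,a:b].mean(1);g=np.gradient(p);i=np.argmin(g);j=np.argmax(g)
    f=lambda k:k+(0.5*(abs(g[k-1])-abs(g[k+1]))/(abs(g[k-1])-2*abs(g[k])+abs(g[k+1])) if 0<k<len(g)-1 else 0)
    return a+f(i),a+f(j)
foot=tp-[0,0,.066-.005]
print('pred foot px',proj(m,foot),'tip',proj(m,foot+[0,0,.03]))
for r in range(190,198): print(r,np.round(edges(r,274,302),2))
yaw=o['ee_rot'][2]
for z in(.0,.01):
    e=[]
    for sx,sy in product((-1,1),(-1,1)):
        e.append(proj(m,foot+[.02*(sx*np.cos(yaw)-sy*np.sin(yaw)),.02*(sx*np.sin(yaw)+sy*np.cos(yaw)),z]))
    e=np.array(e);print('pred corners z',z,e.round(1).tolist())
g=np.array([.4803,.1125,0]);print('dowel')
for r in range(200,208): print(r,np.round(edges(r,277,294),2))
for z in(.015,.039):print(proj(m,g+[0,0,z]))
E
python3 al.py
```

```text
pred foot px [285.4379428  194.97193229] tip [285.77414635 187.45925853]
190 [278.86 293.42]
191 [278.62 293.44]
192 [278.54 293.44]
193 [278.6  293.44]
194 [278.87 293.3 ]
195 [279.26 293.13]
196 [298.61 293.11]
197 [274.   280.82]
pred corners z 0.0 [[288.8, 191.5], [292.8, 196.9], [278.2, 193.0], [282.0, 198.5]]
pred corners z 0.01 [[288.9, 189.1], [293.0, 194.4], [278.2, 190.6], [282.1, 196.0]]
dowel
200 [283.1  291.83]
201 [282.19 293.  ]
202 [282.43 293.  ]
203 [282.35 287.48]
204 [282.52 287.54]
205 [282.49 287.58]
206 [282.11 287.53]
207 [282.92 286.85]
[284.85032024 205.80524503]
[285.10969069 199.96302129]
```

move_arm(steps=[0,0,0,0.002,-0.0017,-0.008,0.3,0,0,0,0.002,-0.0017,-0.014,0.3,0,0,0,0.002,-0.0017,-0.017,0.3,0,0,0,0.002,-0.0017,-0.02,0.3,0,0,0,0.002,-0.0017,-0.022,0.3,0,0,0,0.002,-0.0017,-0.024,0.3,0,0,0,0.002,-0.0017,-0.024,0.3])

```text
time: 6.5
tool_pos: [0.4836, 0.1108, 0.1]
ee_rot: [3.141, -0.005, 0.28]
wrist_force: [-2.6, -0.5, 11.6]
width: 0.0398
finger_force: 30.0
```

move_arm(steps=[0,0,0,0.0015,0,-0.001,0.3,0,0,0,0.001,0.0015,-0.001,0.3,0,0,0,-0.001,0.0015,-0.001,0.3,0,0,0,-0.002,0,-0.001,0.3,0,0,0,-0.001,-0.0015,-0.001,0.3,0,0,0,0.001,-0.0015,-0.001,0.3,0,0,0,0.002,-0.001,-0.001,0.3,0,0,0,0,0,-0.001,0.3,0,0,0,0,0,-0.001,0.3])

```text
time: 7.4
tool_pos: [0.4851, 0.1105, 0.0995]
ee_rot: [3.139, -0.008, 0.28]
wrist_force: [0.6, 0.2, 10.5]
width: 0.0395
finger_force: 30.0
```

```bash
python3 al.py | head -9; python3 held.py g2
```

```text
pred foot px [283.69342475 199.78483276] tip [284.01071971 192.37234956]
190 [277.85 291.58]
191 [277.87 291.39]
192 [277.84 291.39]
193 [277.66 292.14]
194 [277.66 292.13]
195 [277.74 291.92]
196 [296.82 292.16]
197 [274.   277.76]
t 7.6 tcp [485.2 110.5  99.5] rot [ 3.139 -0.008  0.28 ] F [-0.2 -0.5 10.7]
crop 149 178
side body 130 [460.6 100.   41.8] [506.2 138.2  79.5] [488.5 124.7] [29.7 51.9] 63.9
crop 203 134
```

View pics/side_g2.png

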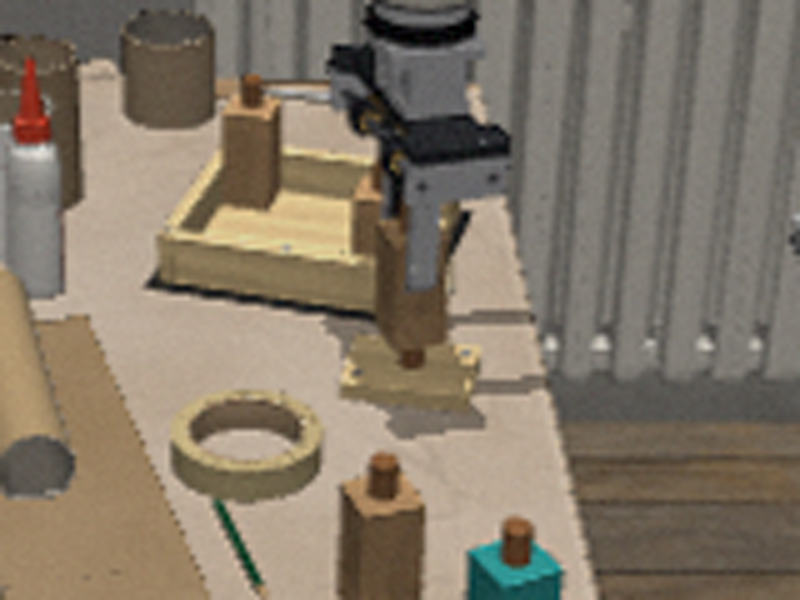

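The post rests at about 39 mm on the dowel. It's laterally aligned (post centre at column 284.9, dowel at 285.0) and it didn't drop during the search, so it looks like the tight one. I'll stand it back in its place and try the other.

move_arm(steps=[0,0,0,0,0,0.03,0.3,0,0,0,0,0,0.05,0.3,0,0,0,-0.007,0.034,0.05,0.3,0,0,0,-0.014,0.068,0.05,0.3,0,0,0,-0.021,0.102,0.05,0.3,0,0,0,-0.029,0.137,0.05,0.3,0,0,0,-0.029,0.137,0.03,0.3,0,0,0,-0.029,0.137,0,0.3,0,0,0,-0.029,0.137,-0.02,0.3,0,0,0,-0.029,0.137,-0.03,0.3,0,0,0,-0.029,0.137,-0.032,0.3,0,0,0,-0.029,0.137,-0.033,0.3])

```text
time: 9.1
tool_pos: [0.4537, 0.2476, 0.0631]
ee_rot: [-3.142, -0.001, 0.28]
wrist_force: [0.7, 0.5, -0.5]
width: 0.04
finger_force: 30.0
```

move_arm(steps=[0,0,0,0,0,0,0.3,0,0,0,0,0,0,0.3,0,0,0,0,0,-0.001,0.3])

```text
time: 9.4
tool_pos: [0.4538, 0.2477, 0.0626]
ee_rot: [-3.141, -0.002, 0.28]
wrist_force: [0.5, -0.5, -0.1]
width: 0.0398
finger_force: 30.0
```

move_arm(steps=[0,0,0,0,0,-0.0015,0.3,0,0,0,0,0,-0.002,0.3,0,0,0,0,0,-0.002,0.85,0,0,0,0,0,-0.002,0.85,0,0,0,0,0,-0.002,0.85,0,0,0,0,0,-0.002,0.85,0,0,0,0,0,0.04,0.85,0,0,0,0,0,0.08,0.85,0,0,0,0,0,0.12,0.85,0,0,0,0,0,0.12,0.85])

```text
time: 10.4
tool_pos: [0.4564, 0.2489, 0.1887]
ee_rot: [-3.14, -0.013, 0.28]
wrist_force: [-0.5, -0.8, 0.9]
width: 0.0803
finger_force: 0.0
```

move_arm(steps=[0,0,0.02,0.02,0.042,0,0.85,0,0,0.04,0.041,0.085,0,0.85,0,0,0.04,0.063,0.129,0,0.85,0,0,0.04,0.063,0.129,0,0.85,0,0,0.04,0.063,0.129,-0.04,0.85,0,0,0.04,0.063,0.129,-0.08,0.85,0,0,0.04,0.063,0.129,-0.115,0.85,0,0,0.04,0.063,0.129,-0.12,0.85,0,0,0.04,0.063,0.129,-0.12,0.85])

```text
time: 11.3
tool_pos: [0.515, 0.3755, 0.06]
ee_rot: [3.141, 0.004, 0.32]
wrist_force: [0.1, 0.8, 0.8]
width: 0.08
finger_force: 0.0
```

move_arm(steps=[0,0,0,0,0,0,0.3,0,0,0,0,0,0,0.3,0,0,0,0,0,0,0.3,0,0,0,0,0,0,0.3,0,0,0,0,0,0,0.3,0,0,0,0,0,0,0.3])

```text
time: 11.9
tool_pos: [0.5164, 0.3766, 0.0621]
ee_rot: [3.142, -0.001, 0.32]
wrist_force: [0.0, 0.3, 2.1]
width: 0.04
finger_force: 30.0
```

move_arm(steps=[0,0,0,0,0,0.045,0.3,0,0,0,0,0,0.09,0.3,0,0,0,0,0,0.125,0.3,0,0,0,-0.006,-0.045,0.125,0.3,0,0,0,-0.012,-0.09,0.125,0.3,0,0,0,-0.018,-0.135,0.125,0.3,0,0,-0.02,-0.024,-0.18,0.125,0.3,0,0,-0.04,-0.03,-0.225,0.125,0.3,0,0,-0.04,-0.036,-0.265,0.125,0.3,0,0,-0.04,-0.036,-0.265,0.1,0.3,0,0,-0.04,-0.036,-0.265,0.065,0.3,0,0,-0.04,-0.036,-0.265,0.05,0.3])

```text
time: 13.1
tool_pos: [0.478, 0.1107, 0.1082]
ee_rot: [-3.141, 0.005, 0.279]
wrist_force: [-0.9, 0.2, -0.6]
width: 0.0399
finger_force: 30.0
```

move_arm(steps=[0,0,0,0,0,0,0.3,0,0,0,0,0,0,0.3])

```text
time: 13.3
tool_pos: [0.4802, 0.1116, 0.1118]
ee_rot: [3.142, 0.0, 0.28]
wrist_force: [0.3, 1.2, -0.5]
width: 0.0397
finger_force: 30.0
```

```bash
python3 al.py; python3 held.py g3
```

```text
pred foot px [285.25148737 196.93414493] tip [285.5845847  189.46447797]
190 [277.91 292.94]
191 [277.92 293.04]
192 [277.86 293.22]
193 [277.86 292.46]
194 [277.79 292.48]
195 [277.78 292.54]
196 [297.78 292.53]
197 [275.78 278.4 ]
pred corners z 0.0 [[288.6, 193.5], [292.6, 198.9], [278.0, 195.0], [281.8, 200.5]]
pred corners z 0.01 [[288.7, 191.0], [292.7, 196.4], [278.1, 192.5], [281.9, 198.0]]
dowel
200 [280.28 291.99]
201 [281.43 293.  ]
202 [282.34 293.  ]
203 [282.4  287.56]
204 [282.53 287.47]
205 [282.36 287.51]
206 [282.16 287.51]
207 [282.91 286.82]
[284.85032024 205.80524503]
[285.10969069 199.96302129]
t 13.5 tcp [481.1 111.8 113.1] rot [ 3.141e+00 -3.000e-03  2.800e-01] F [ 0.1 -0.1 -1.4]
crop 148 179
side body 143 [458.1  97.6  55.2] [506.1 139.6  92.6] [488.7 125.1] [30.4 57.1] 59.6
crop 205 131
```

View pics/top_g3.png

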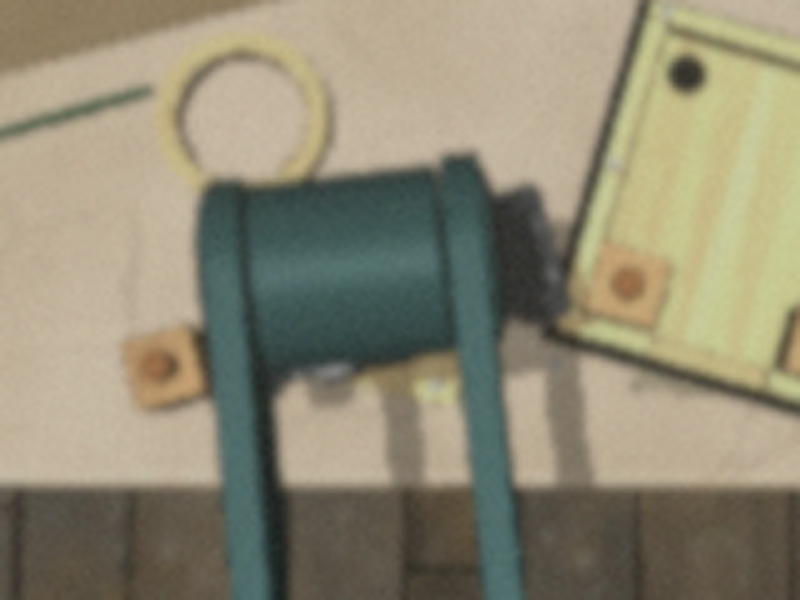

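The top crop shows the arm hiding the gauge, with the first post standing at (165,368). The side edges put the held post within about 1 mm of the dowel, so I'll lower it.

move_arm(steps=[0,0,0,0,-0.0007,-0.005,0.3,0,0,0,0,-0.0007,-0.01,0.3,0,0,0,0,-0.0007,-0.013,0.3,0,0,0,0,-0.0007,-0.016,0.3,0,0,0,0,-0.0007,-0.018,0.3,0,0,0,0,-0.0007,-0.02,0.3,0,0,0,0,-0.0007,-0.02,0.3])

```text
time: 14.5
tool_pos: [0.4799, 0.1108, 0.0912]
ee_rot: [-3.142, 0.001, 0.28]
wrist_force: [-0.1, 0.5, -0.2]
width: 0.04
finger_force: 30.0
```

It went in: the foot is now about 30 mm up. Next, all the way down.

move_arm(steps=[0,0,0,0,0,-0.004,0.3,0,0,0,0,0,-0.008,0.3,0,0,0,0,0,-0.012,0.3,0,0,0,0,0,-0.015,0.3,0,0,0,0,0,-0.017,0.3,0,0,0,0,0,-0.019,0.3,0,0,0,0,0,-0.019,0.3])

```text
time: 15.2
tool_pos: [0.4808, 0.111, 0.0767]
ee_rot: [3.141, -0.002, 0.28]
wrist_force: [-7.0, -0.5, 17.5]
width: 0.0403
finger_force: 30.0
```

The post is seated: the foot is at 15 mm, so this is the wide one. I'll lift it off and carry it over the tray corner.

move_arm(steps=[0,0,0,0,0,0.02,0.3,0,0,0,0,0,0.05,0.3,0,0,0,0,0,0.08,0.3,0,0,-0.1,0.02,-0.023,0.085,0.3,0,0,-0.22,0.05,-0.059,0.085,0.3,0,0,-0.34,0.08,-0.094,0.085,0.3,0,0,-0.46,0.11,-0.13,0.085,0.3,0,0,-0.566,0.14,-0.165,0.085,0.3,0,0,-0.566,0.14,-0.165,0.085,0.3,0,0,-0.566,0.14,-0.165,0.06,0.3,0,0,-0.566,0.14,-0.165,0.06,0.3,0,0,-0.566,0.14,-0.165,0.06,0.3])

```text
time: 16.4
tool_pos: [0.6192, -0.0535, 0.1317]
ee_rot: [3.141, 0.002, -0.285]
wrist_force: [1.0, -0.7, -1.0]
width: 0.0398
finger_force: 30.0
```

```bash
python3 held.py t1
python3 - <<'E'
from h import *
m=camera_model('side');o=get_obs();yaw=o['ee_rot'][2];f=o['tool_pos']-[0,0,.0617]
print(f)
for sx,sy in((-1,-1),(1,-1),(1,1),(-1,1)):
    print('foot',sx,sy,proj(m,f+[.02*(sx*np.cos(yaw)-sy*np.sin(yaw)),.02*(sx*np.sin(yaw)+sy*np.cos(yaw)),0]).round(1))
E
```

```text
t 16.4 tcp [619.2 -53.5 131.7] rot [ 3.141e+00  2.000e-03 -2.850e-01] F [ 1.  -0.7 -1. ]
top body 27 [594.4 -62.9  73.7] [605.  -27.2 110.6] [599.5 -45. ] [37.2  1.7] 74.2
crop 207 130
side body 111 [600.4 -55.9  73.8] [645.7 -23.9 111.6] [619.5 -35.7] [48.6 27.1] 17.5
crop 166 105
[ 0.62046723 -0.05391153  0.07202075]
foot -1 -1 [252.2 168.9]
foot 1 -1 [242.3 167.5]
foot 1 1 [239.1 172. ]
foot -1 1 [249.3 173.4]
```

View pics/side_t1.png

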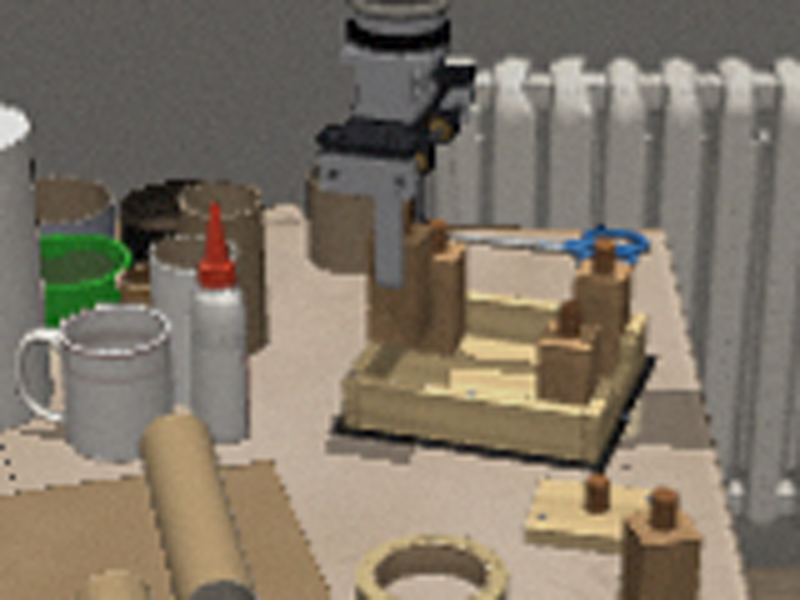

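The side crop shows the held post above the far left corner, with its body at columns 370–430 and its foot near row 345. It's just inside the left wall's top edge (345–600, rows 380–410). Clearances come to about 5 mm in X and 1–2 mm in Y, so I'll shift inward slightly and lower.

move_arm(steps=[0,0,0,-0.0004,-0.0015,-0.01,0.3,0,0,0,-0.0004,-0.0015,-0.02,0.3,0,0,0,-0.0004,-0.0015,-0.03,0.3,0,0,0,-0.0004,-0.0015,-0.04,0.3,0,0,0,-0.0004,-0.0015,-0.05,0.3,0,0,0,-0.0004,-0.0015,-0.055,0.3,0,0,0,-0.0004,-0.0015,-0.058,0.3,0,0,0,-0.0004,-0.0015,-0.06,0.3,0,0,0,-0.0004,-0.0015,-0.061,0.3,0,0,0,-0.0004,-0.0015,-0.061,0.3])

```text
time: 17.7
tool_pos: [0.6199, -0.0557, 0.0718]
ee_rot: [3.142, -0.001, -0.286]
wrist_force: [-0.0, -0.2, -0.9]
width: 0.0398
finger_force: 30.0
```

move_arm(steps=[0,0,0,0,0,-0.001,0.3,0,0,0,0,0,-0.002,0.3,0,0,0,0,0,-0.003,0.3,0,0,0,0,0,-0.003,0.3,0,0,0,0,0,-0.003,0.3])

```text
time: 18.2
tool_pos: [0.6202, -0.0558, 0.0699]
ee_rot: [-3.141, -0.002, -0.286]
wrist_force: [-1.1, -0.2, 5.2]
width: 0.0395
finger_force: 30.0
```

On the floor. Now I'll push toward the far wall.

move_arm(steps=[0,0,0,0.0019,-0.0006,0,0.3,0,0,0,0.0038,-0.0011,0,0.3,0,0,0,0.0058,-0.0017,0,0.3,0,0,0,0.0067,-0.002,0,0.3,0,0,0,0.0077,-0.0022,0,0.3,0,0,0,0.0077,-0.0022,0,0.3])

```text
time: 18.8
tool_pos: [0.6242, -0.0568, 0.07]
ee_rot: [3.141, 0.008, -0.286]
wrist_force: [-11.0, 2.7, 12.2]
width: 0.0398
finger_force: 30.0
```

move_arm(steps=[0,0,0,0.0006,0.0019,0,0.3,0,0,0,0.0011,0.0038,0,0.3,0,0,0,0.0017,0.0058,0,0.3,0,0,0,0.002,0.0067,0,0.3,0,0,0,0.002,0.0067,0,0.3])

```text
time: 19.3
tool_pos: [0.6255, -0.0525, 0.07]
ee_rot: [3.136, 0.008, -0.287]
wrist_force: [-12.8, -2.2, 13.0]
width: 0.0399
finger_force: 30.0
```

move_arm(steps=[0,0,0,0.0006,0.0012,0,0.3,0,0,0,0.0012,0.0025,-0.0005,0.3,0,0,0,0.002,0.0036,-0.0005,0.3,0,0,0,0.002,0.0036,-0.0005,0.3,0,0,0,0.002,0.0036,-0.0005,0.3])

```text
time: 19.8
tool_pos: [0.6257, -0.0523, 0.0701]
ee_rot: [3.13, 0.01, -0.288]
wrist_force: [-18.8, -8.4, 17.1]
width: 0.04
finger_force: 30.0
```

```bash
python3 held.py f1
python3 - <<'E'
from h import *
o=get_obs();a=np.radians(-16.3);F=o['wrist_force'];print('tray F',F[0]*np.cos(a)+F[1]*np.sin(a),-F[0]*np.sin(a)+F[1]*np.cos(a),F[2],o['wrist_torque'].round(2))
E
```

```text
t 19.8 tcp [625.7 -52.3  70.1] rot [ 3.13   0.01  -0.288] F [-18.8  -8.4  17.1]
top body 32 [599.6 -64.3  12.6] [618.7 -25.8  49.4] [606.  -43.5] [42.8  7.3] 63.7
crop 205 131
side body 48 [604.1 -60.1  12.5] [654.3 -22.   49.6] [629.6 -40.7] [37.3 50.4] 88.4
crop 164 120
tray F -15.854762918642765 -13.527666809551278 16.687825981275818 [-1.63  3.56 -0.06]
```

View pics/side_f1.png

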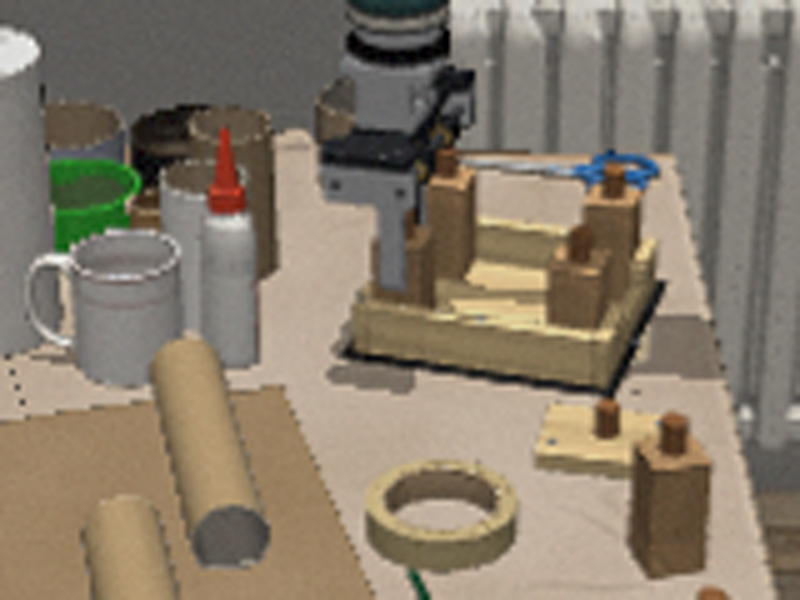

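View pics/top_f1.png

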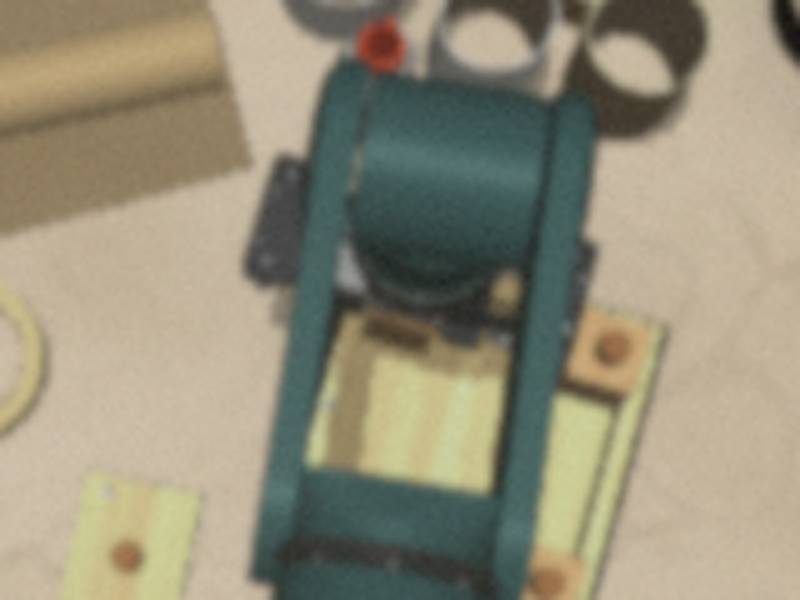

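The pictures show the post in the corner: side body at columns 375–435, behind the left wall. The tight post stands at (670,500) and the bystanders haven't moved. Both walls push back at about 14–16 N, but the tool leans about 0.9° toward them, so I'll level it.

move_arm(steps=[0.006,-0.005,0,0,0,0,0.3,0.012,-0.01,0,0,0,0,0.3,0.014,-0.012,0.002,0,0,0,0.3,0.014,-0.012,0.002,0,0,0,0.3,0.014,-0.012,0.002,0,0,0,0.3])

```text
time: 20.6
tool_pos: [0.6258, -0.0527, 0.0698]
ee_rot: [-3.138, 0.002, -0.286]
wrist_force: [-16.8, -8.6, 16.0]
width: 0.0398
finger_force: 30.0
```

```bash
python3 -c "
from bench import *
snapshot('side');o=get_obs();print(o['tool_pos'],o['wrist_force'],o['ee_rot']);print(close_job())"
```

```text
[ 0.62587284 -0.05272793  0.06989784] [-17.77177293  -9.04287124  16.12469131] [-3.13753988e+00  1.73363413e-03 -2.86347234e-01]
the job is handed in; nothing more can be done
None
```

I handed the job in at about 21 s with the wide-socket post, which slid fully down over the gauge dowel, in the far left corner, foot on the tray floor. It is still gripped and pressed against both walls at about 13–15 N each. The other post stopped at about 39 mm on the gauge and stands back in its place on the bench; no bystander appeared moved in the last pictures.

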